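# Uncouple the air nipple and shut the dust flap

## Robot

A 6-joint arm with a two-finger parallel gripper is mounted at the origin on a cart in front of the work surface, level with it; the furniture and walls round the work are solid. World frame = base frame: x ahead of the robot, y to its left, z up, the work surface at z = 0. Lengths are in mm, angles in rad, forces in N, time in s.
With the tool pointing down it reaches from about 350 to 875 mm from the base axis. Payload 4.2 kg.
Tool frame: the origin (TCP) lies between the finger pads; the fingertips stand 8 mm ahead of it and the grasp point (between the pads) lies 11 mm behind it; z points along the fingers, y is the line along which they close (so a half turn about z gives the same grasp; the last joint's range is limited). The gripper opens to 85 mm and grips with 20 to 120 N. Pads are 22 mm wide; open, the fingers measure 114 mm over their backs; the gripper's body (76 mm by 85 mm) begins 54 mm behind the grasp point. The pads swing forward as they close: fully open they stand 13 mm farther back than shut.
Start: joints at [1.425, 0.385, 0.008, 0, -1.194, -0.259], TCP at [246.113, 574.48, 239.312] pointing down, gripper open.
Joint ranges: [-3.14, 3.14], [-1.21, 2.06], [-1.07, 1.41], [-3.16, 2.05], [-2.99, -0.16], [-3.1, 3.1]. Speed limits (rad/s): [2.79, 2.79, 3.14, 3.14, 3.14, 3.14].

## Interface

Orientations are given as a unit quaternion [x, y, z, w].
In Python, from bench import read_state, get_image, camera_params, job_done gives the robot as it stands.
- The arm moves only by the tool drive_tool, never from a script. Its argument "moves" is a list that holds one entry, the list of rows, each a list of 7 numbers: the shift along the tool's x, y, z in m, then the turn, a rotation vector about the tool's x, y, z in rad, then the closure in counts, from 0 (fully open) to 255 (shut). A call has 1 to 8 rows; each row shifts and turns the commanded pose from where the row before left it, along the tool's axes as they then stand; what a row does not reach is not made up. A row lasts 1/12 s, in which the tool goes at most 41.7 mm and 7.16 degrees, less where a joint would pass 70% of its speed; a pose out of reach is approached as far as the arm can. A call is refused whole if a number of a shift passes 0.0417 or a number of a turn 0.125, either way. A call with a gripper value outside its range is refused whole. The fingers move at their own pace and stop on an object; the grip force is fixed at half the most. Time passes only in rows, so rows that do not move let the fingers close. It gives the time, the measured TCP pose, the force and the opening at its end, in the units of the state.
- read_state(): the state, without advancing time (a new reading comes with each control period).
- get_image(name): name is "side" or "top" or "wrist"; returns the picture (480x640x3 uint8, blue, green, red); there is no depth.
- camera_params(name): a dict with "mtx" (3x3 intrinsics, pixels), "extrinsics" (4x4, takes a point from camera to world coordinates). Camera axes: x right, y up, looking along -z (the intrinsics and any distortion apply to the point x, -y, -z); pixel columns grow to the right and rows downward; lengths in mm; the calibration is good to about 2 mm. A picture is of the moment at which its call begins: read the wrist's pose just before it. camera_params takes no time and is no camera call; for the wrist camera it gives the pose at the moment of the call.
- job_done(): hands the job in, once; it reports no verdict.
The state is a dict: "clock": time; "joints": joint angles; "joint_vel": joint speeds; "joint_efforts": joint torques, N m; "position": TCP position; "ee_rot": TCP orientation; "contact_force": force on the tool from outside, world axes, zero at the start; "wrist_torque": the same for the moment, N m; "gripper_width": finger opening in mm.
Only numpy, scipy, OpenCV 4.12 (cv2) and the standard library are available. Lean on these libraries where they do the work, as an engineer would, in place of code of your own. Each camera call takes 0.05 s, during which the arm holds its last target. There are 200 camera calls.

## Task

On the small air station, push the sprung collar of the quick coupling down to release the hose nipple, take the nipple out so that the collar springs fully back up, and put the nipple in the shallow parts tray at the front of the bench, without dropping it from high up. Then swing the dust flap over and lower it gently onto the empty coupling until it lies fully closed; do not let it fall shut. Leave the turned stop, the V block and the spanner where they are.

Things in the scene. Friction and masses are not known exactly. Their poses are not given: they have to be found in the camera images.
- station: air station fixed to the bench: aluminium base plate 104 x 84 mm, 56 x 56 mm block (top 40 mm up), upright quick coupling with a fixed tube 28 mm wide, mouth 78 mm up. Origin on the bench top under the coupling's axis; x points to the flap's hinge (away from the robot within 0.3 rad), y to the left along the hinge. Two hinge posts, 102 mm tall, at x = 50, y = +-34 mm, 8 mm wide along y
- collar_top (a point): centre of the upper face of the coupling's sleeve collar, a flat steel ring of 54 mm outer and 29 mm inner diameter, 6 mm thick, around the nipple; upper face 90 mm above the bench when the collar is up. It can be pushed down anywhere on the ring
- sleeve (a joint): sleeve pushed down, m: 0 = fully up, 0.009 = at its stop. Spring about 5 N at first, 9 N at the stop. Beyond about 5 mm it frees the nipple, which a valve spring lifts 7 mm. Let go with the lifted nipple still in, the sleeve stays about 3 mm down; it springs fully up once the nipple is pulled out. With the sleeve up the nipple is locked in
- nipple_mid (a point): middle of the round barrel (22 to 23 mm wide, 32 mm long, grip here) of the loose brass hose nipple, upright in the coupling. 86 mm long, 0.1 kg, own z axis along it towards the hose tail; this point is 52 mm above its foot, 34 mm below its top. Tail 15 mm wide, stem below 14 mm wide. Coupled, the point is 96 mm above the bench, the barrel 80 to 112 mm; released, 7 mm higher
- flap (a joint): dust flap angle, rad: 0 = closed, lying level over the coupling; 1.57 = upright; 2.1 = fully open, leaning back on its stop (start). Plain hinge, light friction: let go below about 1.2 rad it falls shut. Flap 0.15 kg, plate 58 mm wide along the hinge, 85 mm long and 5 mm thick
- flap_pin (a point): middle of the flap's handle, a round steel pin 12 mm thick that sticks out 42 mm from the flap's left (+y) side, parallel to the hinge and 75 mm from the hinge axis; this point is 52 mm to the left (+y) of the middle of the hinge. 17 mm of it are free to either side. With the flap closed the pin is 97 mm above the bench and 25 mm in front (-x) of the coupling's axis
- flap_hinge (a point): middle of the flap's hinge axis, which is level along the station's y, 97 mm above the bench and 50 mm behind the coupling axis; opening turns the flap up and back
- tray: blue shallow parts tray with small parts in it, at the front of the bench (a like one at the back is not meant), loose, 0.5 kg, 116 (x) x 156 (y) mm over the rim, 32 mm high, inside about 104 x 144 mm with a floor 2 mm up. Origin at the centre of its underside, z up
- turned_stop: turned aluminium stop, 55 mm wide, 57 mm high; bystander. Origin at the centre of its underside
- v_block: steel V block 40 x 52 x 34 mm; bystander. Origin at the centre of its underside
- spanner: spanner lying flat, 25 x 151 x 8 mm, long along its y; bystander. Origin at the centre of its underside
Not all that is in view belongs to the job. There is more than one size of the part that bears nipple_mid; the job needs the largest.

How it is judged (in metres and radians):
On the way, in this order (a step that is already met when the one before it is completed fails the run):
1. the sleeve is pushed down more than 2.5 mm with the nipple still in the coupling (value of joint sleeve above 0.0025 m and z of nipple_mid in the frame of station below 0.125 m and horizontal distance between nipple_mid and station below 0.008 m), for 0.05 s.
2. the nipple is out of the coupling and the sleeve has sprung fully up (value of joint sleeve below 0.0015 m and (z of nipple_mid in the frame of station above 0.14 m or horizontal distance between nipple_mid and station above 0.03 m)), for 0.1 s.
3. the nipple is in the tray, lying or standing, let go and at rest (x of nipple_mid in the frame of tray between -0.056 and 0.056 m and y of nipple_mid in the frame of tray between -0.076 and 0.076 m and z of nipple_mid in the frame of tray below 0.065 m and contact force between nipple and the fingers below 0.1 N and linear speed of nipple below 0.03 m/s), for 0.2 s.
At the end, for the whole second after the job is handed in: the flap is closed within 0.05 rad over the empty coupling, the sleeve is up within 1.5 mm, the nipple is at rest, lying or standing, within the rim of the tray (its barrel's middle less than 65 mm above the tray's underside), and the tray stands flat on the bench (tilt under 0.1 rad) (value of joint flap below 0.05 rad and value of joint sleeve below 0.0015 m and x of nipple_mid in the frame of tray between -0.056 and 0.056 m and y of nipple_mid in the frame of tray between -0.076 and 0.076 m and z of nipple_mid in the frame of tray below 0.065 m and angle between tray's own z axis and vertical below 0.1 rad and height (world z) of tray below 0.01 m and linear speed of nipple below 0.03 m/s); the robot touches nothing.
It fails at once if the flap falls shut: it turns faster than 4.5 rad/s towards closed in its last 0.35 rad (letting go up to about 0.1 rad above closed is all right) (value of joint flap below 0.35 rad and velocity of joint flap below -4.5 rad/s).
It fails at once if the nipple is dropped from high up or thrown: it moves faster than 1.5 m/s (a fall of more than 0.11 m) (linear speed of nipple above 1.5 m/s).
It fails at once if a bystander (turned stop, V block, spanner) is moved more than 30 mm (distance of any of turned_stop, v_block, spanner from where it was at the start of the episode above 0.03 m).
It also fails if it takes over 58 s, if anything falls off the work surface, if the arm or the gripper's body presses on something with over 40 N, if the wrist force passes 120 N, or if a joint passes its speed limit or range.

## Working session

There is one attempt and no reset: what is moved stays moved. The work goes in short steps, Python scripts to look and compute and a tool call to move; the robot and the scene stay as the last step left them, time stands still between calls to the robot, and variables do not carry over. Pictures are saved under pics/ and viewed, on a budget of 10 in all, crops included, one or two more only if the job needs it, and the job is handed in when it is done.

Besides the shell and the picture viewer there is one more tool, called after "Request:" as a command line: name --argument value ..., lists and objects as JSON in quotes. drive_tool: Moves the arm, as the interface text tells. Its arguments: {"type":"object","properties":{"moves":{"type":"array"}},"required":["moves"]}

```bash
ls; mkdir -p pics; python3 - <<'E'
from bench import *
import cv2,numpy as np
print(read_state())
for n in ("side","top"):
    p=camera_params(n); print(n,np.round(p["mtx"],1).tolist(),np.round(p["extrinsics"],3).tolist(),[k for k in p])
    cv2.imwrite(f"pics/{n}0.png",get_image(n))
E
```

```text
pics
{'clock': 0.0, 'joints': array([ 1.42465144e+00,  3.85547129e-01,  6.62281549e-03, -4.87416583e-04,
       -1.19401124e+00, -2.58600053e-01]), 'joint_vel': array([-0.00037873, -0.00098778, -0.00013033, -0.00055061, -0.00038963,
        0.00130536]), 'joint_efforts': array([ 1.06273109e-05, -3.92287123e+01,  1.88398308e+01,  4.18614417e+00,
       -4.64095589e-03,  3.90541018e-06]), 'position': array([245.87616443, 573.98303924, 238.22780417]), 'ee_rot': array([ 9.79573822e-01, -2.01081905e-01, -1.66048576e-04,  1.08065342e-03]), 'contact_force': array([-0.3531148 ,  1.06825927, -0.07367572]), 'wrist_torque': array([-0.02659881, -0.00332361, -0.00385445]), 'gripper_width': 85.6369933320197}
side [[530.8, 0.0, 310.7], [0.0, 530.8, 241.6], [0.0, 0.0, 1.0]] [[0.881, 0.233, -0.411, 110.272], [-0.472, 0.479, -0.74, -731.918], [0.024, 0.847, 0.532, 711.739], [0.0, 0.0, 0.0, 1.0]] ['mtx', 'extrinsics']
top [[487.5, 0.0, 311.1], [0.0, 487.5, 236.9], [0.0, 0.0, 1.0]] [[0.086, 0.973, -0.215, 343.441], [-0.996, 0.086, -0.013, 105.942], [0.006, 0.215, 0.977, 1351.548], [0.0, 0.0, 0.0, 1.0]] ['mtx', 'extrinsics']
```

View pics/top0.png

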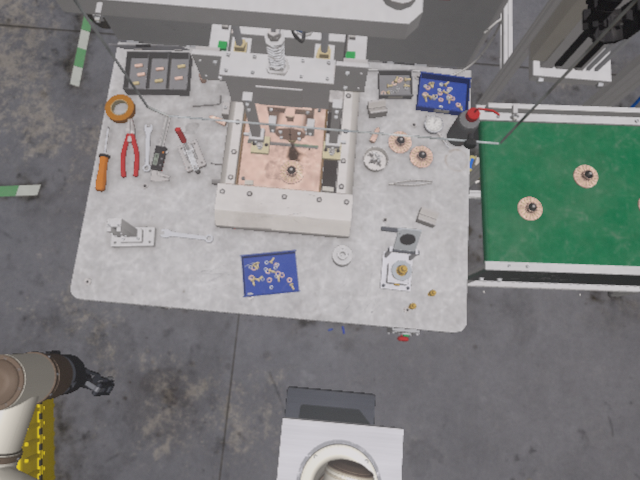

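View pics/side0.png

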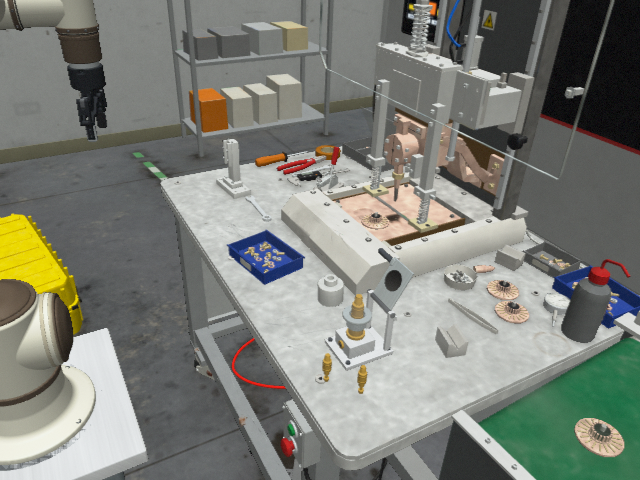

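The top view shows the station at about (400,268) with its flap at (408,240). The front tray is at (270,273), the turned stop at (342,255), the V block at (427,216) and the spanner at (188,236). There are three brass nipples in the top view: one upright in the coupling at (402,270), and two loose ones at (432,293) and (412,306). The one in the coupling fits, and the side view also shows it as the largest. I'll confirm that in an enlarged crop and measure.

```bash
cat > h.py <<'E'
from bench import *
import cv2,numpy as np
from scipy.spatial.transform import Rotation as R
def ray(p,uv):
    E=p["extrinsics"];d=np.linalg.solve(p["mtx"],[uv[0],uv[1],1.]);d=np.array([d[0],-d[1],-d[2]])
    d=E[:3,:3]@d;return E[:3,3],d/np.linalg.norm(d)
def plane(p,uv,z):
    o,d=ray(p,uv);return o+d*(z-o[2])/d[2]
def proj(p,X):
    E=p["extrinsics"];c=E[:3,:3].T@(np.asarray(X,float)-E[:3,3]);c=np.array([c[0],-c[1],-c[2]]);q=p["mtx"]@c;return q[:2]/q[2]
def tri(p1,u1,p2,u2):
    A=[];b=[]
    for p,u in((p1,u1),(p2,u2)):
        o,d=ray(p,u);M=np.eye(3)-np.outer(d,d);A.append(M);b.append(M@o)
    return np.linalg.lstsq(np.vstack(A),np.hstack(b),rcond=None)[0]
def blobs(im,lo,hi,amin=10):
    m=cv2.inRange(cv2.cvtColor(im,cv2.COLOR_BGR2HSV),lo,hi)
    n,l,s,c=cv2.connectedComponentsWithStats(m)
    return m,[(s[i].tolist(),np.round(c[i],1).tolist()) for i in range(1,n) if s[i][4]>=amin]
E
python3 - <<'E'
from h import *
t=cv2.imread("pics/top0.png");s=cv2.imread("pics/side0.png")
a=cv2.resize(t[215:325,360:450],None,fx=4.4,fy=4.4,interpolation=cv2.INTER_CUBIC)
b=cv2.resize(s[235:400,305:420],(0,0),fx=3.4,fy=3.4,interpolation=cv2.INTER_CUBIC)
H=560;c=np.zeros((H,a.shape[1]+b.shape[1],3),np.uint8);c[:a.shape[0],:a.shape[1]]=a[:H];c[:min(H,b.shape[0]),a.shape[1]:]=b[:H]
cv2.imwrite("pics/crop1.png",c);print(c.shape,a.shape)
pt,ps=camera_params("top"),camera_params("side")
print("brass top",[x for x in blobs(t,(12,120,70),(30,255,255))[1] if 380<x[1][0]<450 and x[1][1]>220])
print("brass side",[x for x in blobs(s,(12,120,70),(30,255,255))[1] if 300<x[1][0]<400 and x[1][1]>280])
m,bb=blobs(t,(105,120,50),(130,255,255),300);print("blue",bb)
for n,u,z in(("nip",(402,270),115),("stop",(342,255),57),("vblk",(427,216),30),("span",(188,236),8)):print(n,plane(pt,u,z).round())
l=max((c for c in cv2.findContours(m[:,200:330].copy(),0,2)[0]),key=cv2.contourArea)
q=cv2.boxPoints(cv2.minAreaRect(l))+[200,0]
for u in q:print(u,plane(pt,u,32).round(1))
E
```

```text
(560, 787, 3) (484, 396, 3)
brass top [([403, 266, 4, 4, 11], [404.1, 267.9]), ([430, 291, 5, 4, 15], [432.1, 292.4]), ([410, 304, 5, 5, 15], [412.5, 305.7])]
brass side [([353, 294, 11, 14, 104], [358.1, 301.5]), ([347, 330, 18, 10, 85], [355.7, 335.7]), ([339, 341, 5, 7, 19], [341.4, 344.1]), ([323, 354, 9, 27, 157], [326.6, 366.1]), ([358, 365, 9, 28, 167], [361.8, 377.8])]
blue [([417, 72, 54, 40, 1062], [445.5, 91.9]), ([244, 254, 54, 41, 1182], [272.3, 275.3])]
nip [ 549. -117.  115.]
stop [586.  36.  57.]
vblk [ 722. -195.   30.]
span [611. 470.   8.]
[242.52474594 258.24752808] [557.4 305.7  32. ]
[293.91088104 253.10891724] [584.  166.6  32. ]
[297.64355469 290.43563843] [482.7 146.9  32. ]
[246.2574234  295.57424927] [456.8 283.7  32. ]
```

View pics/crop1.png

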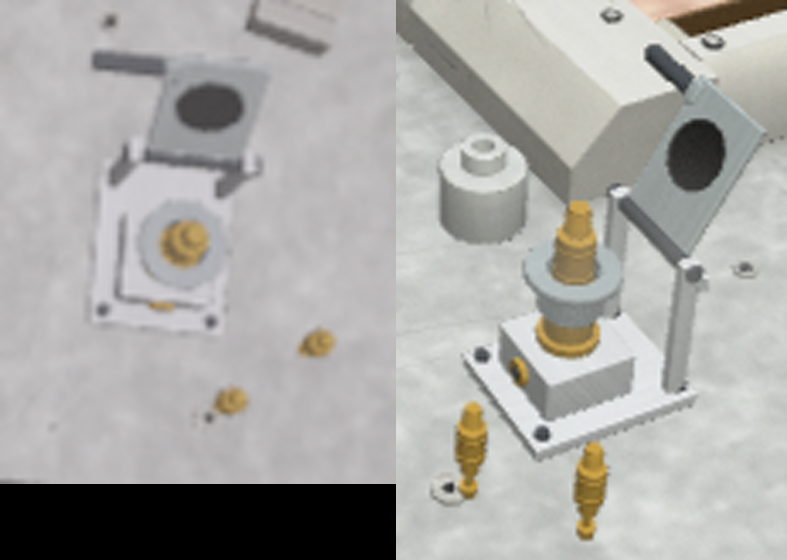

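The crop confirms it: the nipple in the coupling is clearly larger than the two loose ones, so it is the right part. Next I triangulate the station from both views: collar centre, post tops, nipple top and pin.

```bash
python3 - <<'E'
from h import *
pt,ps=camera_params("top"),camera_params("side")
T=lambda x,y:(x/4.4+360,y/4.4+215)
S=lambda x,y:((x-396)/3.4+305,y/3.4+235)
pts={"collar90":((183,243),(574,268),90),"postL102":((131,150),(617,190),102),"postR102":((255,165),(690,270),102),
"niptop130":((193,231),(580,205),130),"pinend":((93,59),(652,50),160)}
for k,(a,b,z) in pts.items():
    print(k,tri(pt,T(*a),ps,S(*b)).round(1),plane(pt,T(*a),z).round(1),plane(ps,S(*b),z).round(1))
# base plate corners z? top view
for a in((107,160),(92,318),(222,333)):print("plate",plane(pt,T(*a),8).round(1))
for u in((242,255),(297,251),(299,293),(243,297)):print("tray",plane(pt,u,32).round(1))
for u in((216,190),(216,232),(352,235),(352,190)):print("mach",plane(pt,u,80).round(1))
print(R.from_quat(read_state()["ee_rot"]).as_matrix().round(3).tolist())
p=camera_params("wrist");print(p["mtx"].round(1).tolist(),p["extrinsics"].round(2).tolist())
E
```

```text
collar90 [ 552.3 -120.4   89.2] [ 552.8 -120.6   90. ] [ 551. -121.   90.]
postL102 [603.1 -84.8 100. ] [603.8 -85.  102. ] [600.1 -86.7 102. ]
postR102 [ 600.5 -158.7   98.8] [ 601.2 -158.8  102. ] [ 596.3 -161.5  102. ]
niptop130 [ 553.3 -118.6  130.1] [ 553.6 -118.8  130. ] [ 553.  -118.5  130. ]
pinend [641.7 -51.2 162.3] [642.7 -51.8 160. ] [643.5 -48.3 160. ]
plate [615.6 -84.5   8. ]
plate [513.9 -80.5   8. ]
plate [ 511.6 -162.3    8. ]
tray [566.3 308.1  32. ]
tray [590.6 158.7  32. ]
tray [476.1 142.6  32. ]
tray [452.3 292.   32. ]
mach [730.8 392.3  80. ]
mach [614.2 377.3  80. ]
mach [637.9  14.3  80. ]
mach [763.5  22.9  80. ]
[[0.919, -0.394, -0.001], [-0.394, -0.919, -0.002], [0.0, 0.002, -1.0]]
[[411.7, 0.0, 320.5], [0.0, 411.7, 245.0], [0.0, 0.0, 1.0]] [[-0.39, 0.88, 0.26, 312.02], [-0.92, -0.38, -0.11, 546.24], [0.0, -0.28, 0.96, 373.22], [0.0, 0.0, 0.0, 1.0]]
```

All heights agree with what is given: collar 89, nipple top 130, pin 162. The station axis is at (552.5,-120) with yaw about -0.04. The tray centre is at (521,225) with yaw about +0.16. I'll turn the tool to the station's axes and travel there.

Request:
drive_tool --moves '[[[0,0,0,0,0,-0.0912,0],[0,0,0,0,0,-0.0912,0],[0,0,0,0,0,-0.0912,0],[0,0,0,0,0,-0.0912,0],[0.01,0.02,0,0,0,0,80],[0.014,0.029,0,0,0,0,140],[0.014,0.029,0,0,0,0,160],[0.014,0.029,0,0,0,0,160]]]'

```text
clock: 0.77
position: [293.9, 464.0, 238.5]
ee_rot: [1.0, -0.02, -0.0, 0.001]
contact_force: [0.5, -0.5, 0.2]
gripper_width: 38.6
```

Request:
drive_tool --moves '[[[0.014,0.029,0,0,0,0,160],[0.014,0.029,0,0,0,0,160],[0.014,0.029,0,0,0,0,160],[0.014,0.029,0,0,0,0,160],[0.014,0.029,0,0,0,0,160],[0.014,0.029,0,0,0,0,160],[0.014,0.029,0,0,0,0,160],[0.014,0.029,0,0,0,0,160]]]'

```text
clock: 1.43
position: [396.5, 227.5, 239.1]
ee_rot: [1.0, -0.02, -0.0, 0.0]
contact_force: [0.1, 0.1, 0.5]
gripper_width: 31.9
```

Request:
drive_tool --moves '[[[0.014,0.029,0,0,0,0,160],[0.014,0.029,0,0,0,0,160],[0.014,0.029,0,0,0,0,160],[0.014,0.029,0,0,0,0,160],[0.014,0.029,0,0,0,0,160],[0.014,0.029,0,0,0,0,160],[0.0,0.0,0,0,0,0,160],[0.0,0.0,0,0,0,0,160]]]'

```text
clock: 2.1
position: [473.4, 50.5, 238.7]
ee_rot: [1.0, -0.022, -0.001, 0.0]
contact_force: [-0.1, 0.6, 0.2]
gripper_width: 32.1
```

Request:
drive_tool --moves '[[[0.014,0.029,0,0,0,0,160],[0.014,0.029,0,0,0,0,160],[0.014,0.029,0,0,0,0,160],[0.014,0.029,0,0,0,0,160],[0.014,0.029,0,0,0,0,160],[0.015,0.022,0,0,0,0,160],[0,0,0,0,0,0,160],[0,0,0,0,0,0,160]]]'

```text
clock: 2.77
position: [551.7, -118.1, 238.4]
ee_rot: [1.0, -0.02, -0.001, -0.0]
contact_force: [-0.4, 0.8, 0.4]
gripper_width: 31.8
```

```bash
python3 - <<'E'
from h import *
s=read_state();p=camera_params("wrist");im=get_image("wrist");cv2.imwrite("pics/w1.png",im);np.savez("w1.npz",**p)
print(s["position"].round(1),s["gripper_width"],proj(p,[552.5,-120,90]),proj(p,[552.5,-120,130]))
print(blobs(im,(12,120,70),(30,255,255),60)[1])
E
```

```text
[ 551.7 -118.1  238.4] 31.765826658449363 [323.16823736 229.50544642] [323.52451005 245.33495657]
[([303, 207, 37, 45, 1262], [320.8, 228.0]), ([419, 245, 27, 29, 460], [432.8, 259.5]), ([365, 287, 13, 10, 93], [369.8, 292.0])]
```

View pics/w1.png

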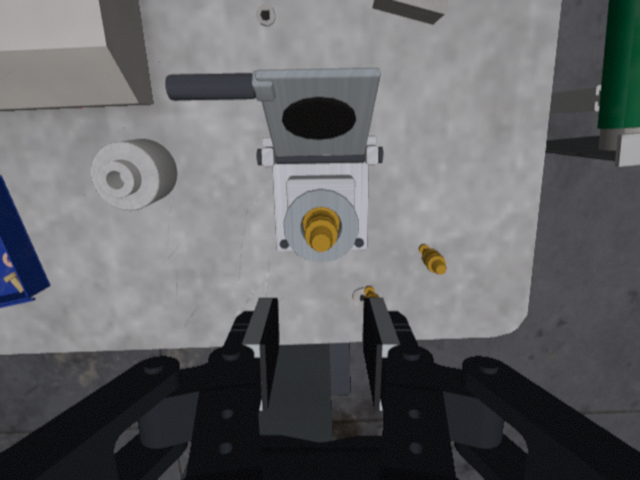

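The wrist view shows the collar centre at about (321,225) and the nipple top at (321,241). They are within 3 mm of the estimate. The pin is at (170–255,87) and the turned stop at (133,173). I'll descend with the fingers straddling the nipple.

Request:
drive_tool --moves '[[[0.002,0.001,0.01,0,0,0,160],[0,0,0.02,0,0,0,160],[0,0,0.025,0,0,0,160],[0,0,0.025,0,0,0,160],[0,0,0.025,0,0,0,160],[0,0,0.015,0,0,0,160],[0,0,0.008,0,0,0,160],[0,0,0,0,0,0,160]]]'

```text
clock: 3.48
position: [552.1, -118.3, 109.3]
ee_rot: [1.0, -0.019, -0.002, 0.0]
contact_force: [0.6, 0.1, -0.0]
gripper_width: 31.6
```

Request:
drive_tool --moves '[[[0,0,0.003,0,0,0,160],[0,0,0.003,0,0,0,160],[0,0,0.002,0,0,0,160],[0,0,0,0,0,0,160],[0,0,0,0,0,0,160]]]'

```text
clock: 3.9
position: [553.9, -119.4, 103.9]
ee_rot: [1.0, -0.02, 0.001, -0.0]
contact_force: [-0.5, 0.9, 0.5]
gripper_width: 31.4
```

Request:
drive_tool --moves '[[[0,0,0.003,0,0,0,160],[0,0,0.002,0,0,0,160],[0,0,0,0,0,0,160],[0,0,0,0,0,0,160]]]'

```text
clock: 4.23
position: [553.5, -119.4, 98.1]
ee_rot: [1.0, -0.02, -0.0, 0.0]
contact_force: [0.2, -0.2, -0.2]
gripper_width: 31.6
```

Request:
drive_tool --moves '[[[0,0,0.002,0,0,0,160],[0,0,0.001,0,0,0,160],[0,0,0,0,0,0,160],[0,0,0,0,0,0,160]]]'

```text
clock: 4.57
position: [554.0, -119.5, 96.2]
ee_rot: [1.0, -0.02, 0.0, 0.0]
contact_force: [-0.4, 0.0, 5.1]
gripper_width: 31.6
```

Contact with 5 N at z ≈ 96, as expected. Now I push about 7 mm.

Request:
drive_tool --moves '[[[0,0,0.002,0,0,0,160],[0,0,0.002,0,0,0,160],[0,0,0.002,0,0,0,160],[0,0,0.001,0,0,0,160],[0,0,0,0,0,0,160],[0,0,0,0,0,0,160]]]'

```text
clock: 5.07
position: [554.0, -119.5, 90.1]
ee_rot: [1.0, -0.02, 0.001, 0.0]
contact_force: [-2.9, 0.8, 10.2]
gripper_width: 32.1
```

Request:
drive_tool --moves '[[[0,0,0.001,0,0,0,160],[0,0,0,0,0,0,160],[0,0,0,0,0,0,190],[0,0,0,0,0,0,220],[0,0,0,0,0,0,230],[0,0,0,0,0,0,230],[0,0,0,0,0,0,230]]]'

```text
clock: 5.65
position: [555.0, -119.4, 89.7]
ee_rot: [1.0, -0.019, 0.002, 0.0]
contact_force: [-1.3, 1.8, 10.1]
gripper_width: 21.1
```

Request:
drive_tool --moves '[[[0,0,-0.003,0,0,0,235],[0,0,-0.008,0,0,0,235],[0,0,-0.01,0,0,0,235],[0,0,-0.015,0,0,0,235],[0,0,-0.02,0,0,0,235],[0,0,-0.02,0,0,0,235],[0,0,-0.02,0,0,0,235],[0,0,0,0,0,0,235]]]'

```text
clock: 6.32
position: [555.8, -119.7, 187.8]
ee_rot: [1.0, -0.02, 0.004, 0.0]
contact_force: [1.0, 0.5, -0.2]
gripper_width: 20.4
```

```bash
python3 - <<'E'
from h import *
print(read_state()["gripper_width"])
w=get_image("wrist");s=get_image("side")
a=cv2.resize(s[220:400,290:440],(0,0),fx=2.6,fy=2.6)
b=cv2.resize(w,(400,300));c=np.zeros((470,800,3),np.uint8);c[:468,:390]=a;c[:300,400:]=b
cv2.imwrite("pics/lift.png",c)
E
```

```text
20.444108455497446
```

View pics/lift.png

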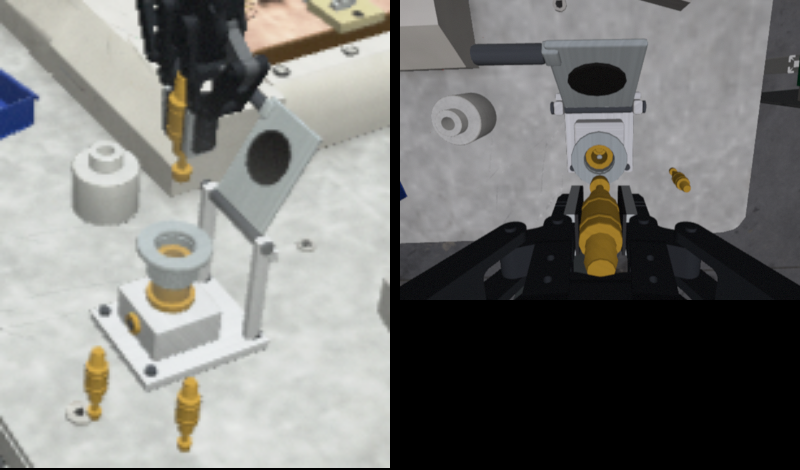

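The side view shows the nipple gripped and fully out, with the collar at its upper position over an empty mouth. In the wrist view the nipple sits straight between the pads. Now I turn and carry it to the tray.

Request:
drive_tool --moves '[[[0,0,-0.005,0,0,0.06,235],[0,0,-0.005,0,0,0.12,235],[0,0,0,0,0,0.12,235],[0,0,0,0,0,0.12,235],[0,0,0,0,0,0.12,235],[0,0,0,0,0,0.12,235],[0,0,0,0,0,0.12,235],[0,0,0,0,0,0.12,235]]]'

```text
clock: 7.08
position: [552.4, -119.3, 191.4]
ee_rot: [0.89, -0.456, -0.002, 0.001]
contact_force: [0.6, 0.5, -1.2]
gripper_width: 20.5
```

Request:
drive_tool --moves '[[[0,0,0,0,0,0.12,235],[0,0,0,0,0,0.12,235],[0,0,0,0,0,0.12,235],[0,0,0,0,0,0.12,235],[-0.01,0,0,0,0,0,235],[-0.02,-0.002,0,0,0,0,235],[-0.03,-0.002,0,0,0,0,235],[-0.03,-0.002,0,0,0,0,235]]]'

```text
clock: 7.75
position: [544.9, -28.6, 192.0]
ee_rot: [0.759, -0.651, -0.001, 0.001]
contact_force: [-0.6, -0.2, -0.3]
gripper_width: 20.6
```

Request:
drive_tool --moves '[[[-0.03,-0.002,0,0,0,0,235],[-0.03,-0.002,0,0,0,0,235],[-0.03,-0.002,0,0,0,0,235],[-0.03,-0.002,0,0,0,0,235],[-0.03,-0.002,0,0,0,0,235],[-0.03,-0.002,0,0,0,0,235],[-0.02,-0.002,0,0,0,0,235],[0,0,0,0,0,0,235]]]'

```text
clock: 8.42
position: [528.9, 174.0, 192.1]
ee_rot: [0.761, -0.649, -0.0, 0.0]
contact_force: [-0.0, 0.2, -0.8]
gripper_width: 20.7
```

Request:
drive_tool --moves '[[[-0.018,0,0,0,0,0,235],[-0.018,0,0,0,0.085,0,235],[0,0,0,0,0.1,0,235],[0,0,0,0,0.12,0,235],[0,0,0,0,0.12,0,235],[0,0,0,0,0.12,0,235],[0,0,0,0,0.12,0,235],[0,0,0,0,0.12,0,235]]]'

```text
clock: 9.08
position: [524.1, 206.2, 193.3]
ee_rot: [0.701, -0.6, 0.292, 0.251]
contact_force: [-0.2, -1.0, -1.5]
gripper_width: 20.5
```

```bash
python3 - <<'E'
from h import *
s=read_state();Rm=R.from_quat(s["ee_rot"]).as_matrix();print(s["position"].round(1),Rm.round(2).tolist(),s["joints"].round(2))
t=get_image("top");d=get_image("side")
c=np.zeros((440,800,3),np.uint8);a=cv2.resize(t[200:310,220:320],(400,440));b=cv2.resize(d[130:295,195:345],(400,440));c[:,:400]=a;c[:,400:]=b
cv2.imwrite("pics/tray.png",c)
tgt=np.array([523.4,210,41]);print("tool shift",(Rm.T@(tgt-s["position"])).round(1))
E
```

```text
[524.1 206.2 193.3] [[0.11, -0.99, 0.11], [-0.69, -0.15, -0.7], [0.71, 0.0, -0.7]] [ 0.91  0.52 -0.31  0.56 -1.38 -1.04]
tool shift [-110.9   -0.2  104.4]
```

View pics/tray.png

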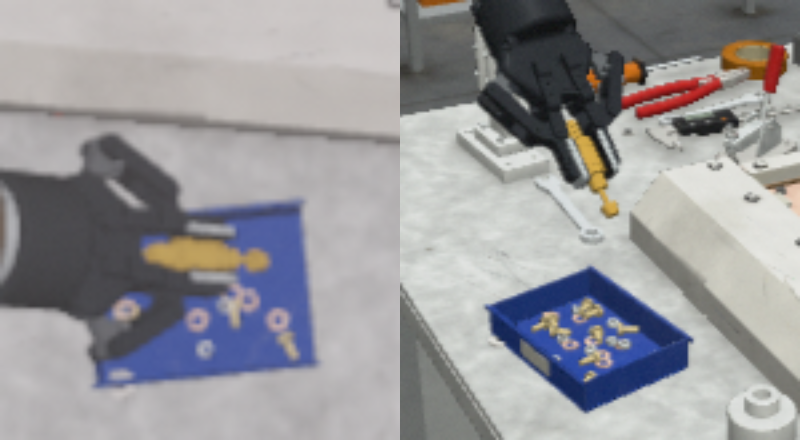

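The crop shows the nipple tilted 45° with its foot toward -y. The tray lies below it with small parts scattered in its middle, and the path down is free. I'll lower it.

Request:
drive_tool --moves '[[[-0.008,0,0.008,0,0,0,235],[-0.016,0,0.015,0,0,0,235],[-0.02,0,0.019,0,0,0,235],[-0.02,0,0.019,0,0,0,235],[-0.016,0,0.015,0,0,0,235],[-0.01,0,0.009,0,0,0,235],[-0.006,0,0.005,0,0,0,235],[0,0,0,0,0,0,235]]]'

```text
clock: 9.85
position: [523.6, 209.5, 60.9]
ee_rot: [0.701, -0.602, 0.29, 0.25]
contact_force: [-1.0, -0.8, -1.0]
gripper_width: 20.4
```

Request:
drive_tool --moves '[[[-0.004,0,0.004,0,0,0,235],[-0.003,0,0.003,0,0,0,235],[-0.003,0,0.003,0,0,0,235],[0,0,0,0,0,0,235],[0,0,0,0,0,0,235]]]'

```text
clock: 10.27
position: [523.8, 210.2, 47.9]
ee_rot: [0.701, -0.602, 0.29, 0.249]
contact_force: [0.0, 0.1, -0.7]
gripper_width: 20.3
```

Request:
drive_tool --moves '[[[-0.003,0,0.003,0,0,0,235],[-0.002,0,0.002,0,0,0,235],[0,0,0,0,0,0,235],[0,0,0,0,0,0,235]]]'

```text
clock: 10.6
position: [523.7, 210.1, 40.4]
ee_rot: [0.701, -0.602, 0.29, 0.25]
contact_force: [0.8, 0.9, -1.1]
gripper_width: 20.8
```

Request:
drive_tool --moves '[[[-0.002,0,0.002,0,0,0,235],[-0.001,0,0.001,0,0,0,235],[0,0,0,0,0,0,235],[0,0,0,0,0,0,180],[0,0,0,0,0,0,140],[0,0,0,0,0,0,120],[0,0,0,0,0,0,120],[0,0,0,0,0,0,120]]]'

```text
clock: 11.27
position: [523.8, 210.2, 36.5]
ee_rot: [0.701, -0.602, 0.29, 0.249]
contact_force: [-0.2, 0.6, -0.3]
gripper_width: 45.1
```

Request:
drive_tool --moves '[[[0,0,-0.004,0,0,0,120],[0,0,-0.008,0,0,0,120],[0,0,-0.015,0,0,0,120],[0,0,-0.02,0,0,0,120],[0,0,-0.02,0,0,0,120],[0.01,0,-0.025,0,0,0,120],[0.02,0,-0.03,0,0,0,120],[0.0,0,0,0,0,0,120]]]'

```text
clock: 11.93
position: [516.1, 279.1, 150.3]
ee_rot: [0.702, -0.603, 0.291, 0.243]
contact_force: [0.9, 1.5, 1.1]
gripper_width: 45.3
```

```bash
python3 - <<'E'
from h import *
s=read_state();print(s["position"].round(1),s["joints"].round(2))
p=camera_params("top");t=get_image("top");d=get_image("side")
c=np.zeros((440,800,3),np.uint8);a=cv2.resize(t[200:310,220:320],(400,440));b=cv2.resize(d[180:295,205:310],(400,440));c[:,:400]=a;c[:,400:]=b
cv2.imwrite("pics/tray2.png",c)
E
```

```text
[516.1 279.1 150.3] [ 0.99  0.62 -0.23  0.51 -1.38 -1.11]
```

View pics/tray2.png

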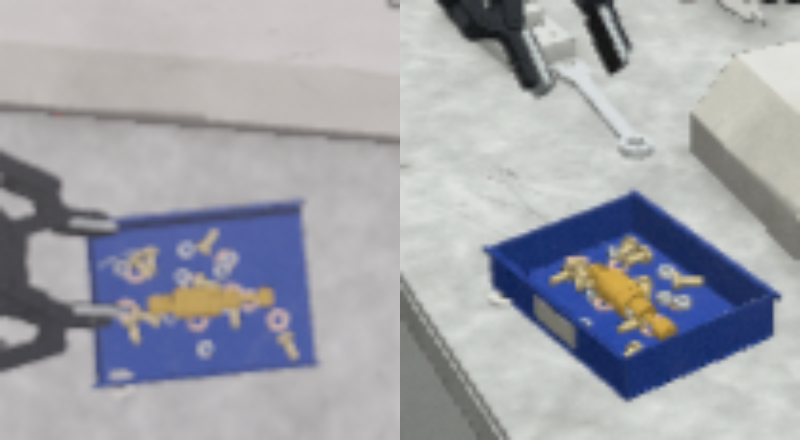

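The nipple lies flat in the tray, in the crop at about (210,298) top and (635,300) side, with the tray undisturbed. Now the flap. I'll untilt, yaw to the station and travel.

Request:
drive_tool --moves '[[[0,0,-0.02,0,-0.12,0,140],[0,0,-0.02,0,-0.12,0,160],[0,0,-0.02,0,-0.12,0,160],[0,0,-0.02,0,-0.12,0,160],[0,0,0,0,-0.12,0,160],[0,0,0,0,-0.12,0,160],[0,0,0,0,-0.065,0.1,160],[0,0,0,0,0,0.09,160]]]'

```text
clock: 12.7
position: [507.2, 317.0, 209.9]
ee_rot: [-0.69, 0.724, 0.001, 0.002]
contact_force: [0.0, -0.2, 0.6]
gripper_width: 31.7
```

```bash
cat > go.py <<'E'
from h import *
import sys
a=[float(v) for v in sys.argv[1:]]
ax=R.from_euler("z",-0.04)
s=read_state();Rm=R.from_quat(s["ee_rot"])
# target tool frame: z=(sin p,0,-cos p), x=-y of station
p=a[3];z=np.array([np.sin(p),0,-np.cos(p)]);x=np.array([0,-1,0]);y=np.cross(z,x)
T=ax*R.from_matrix(np.c_[x,y,z])
print(s["clock"],s["position"].round(1),s["joints"].round(2),"width",s["gripper_width"])
print("shift (tool axes now)",Rm.inv().apply(np.array(a[:3])-s["position"]).round(1),"turn",(Rm.inv()*T).as_rotvec().round(3))
E
python3 go.py 594 -69 240 0
```

```text
12.7 [507.2 317.  209.9] [ 0.83  0.36 -0.11 -0.   -1.1  -0.88] width 31.65230969393062
shift (tool axes now) [ 381.3 -105.1  -31.6] turn [-0.002  0.004 -0.008]
```

Request:
drive_tool --moves '[[[0.015,-0.004,-0.015,0,0,0,160],[0.03,-0.008,-0.015,0,0,0,160],[0.032,-0.009,0,0,0,0,160],[0.032,-0.009,0,0,0,0,160],[0.032,-0.009,0,0,0,0,160],[0.032,-0.009,0,0,0,0,160],[0.032,-0.009,0,0,0,0,160],[0.032,-0.009,0,0,0,0,160]]]'

```text
clock: 13.37
position: [563.1, 77.9, 238.2]
ee_rot: [-0.693, 0.721, -0.0, 0.0]
contact_force: [0.7, 1.0, 0.5]
gripper_width: 32.2
```

Request:
drive_tool --moves '[[[0.032,-0.009,0,0,0,0,160],[0.032,-0.009,0,0.06,0,0,160],[0.031,-0.009,0,0.12,0,0,160],[0,0,0,0.12,0,0,160],[0,0,0,0.12,0,0,160],[0,0,0,0.12,0,0,160],[0,0,0,0.12,0,0,160],[0,0,0,0.12,0,0,160]]]'

```text
clock: 14.03
position: [597.7, -38.9, 257.5]
ee_rot: [-0.654, 0.696, -0.229, 0.188]
contact_force: [1.2, -1.4, 2.2]
gripper_width: 31.7
```

```bash
python3 go.py 594 -69 211 0.785; python3 - <<'E'
from h import *
p=camera_params("wrist");im=get_image("wrist")
print(proj(p,[643,-71.3,162]),proj(p,[643.6,-52.3,162]))
cv2.circle(im,tuple(int(v) for v in proj(p,[643,-71.3,162])),3,(0,0,255),1)
cv2.imwrite("pics/w2.png",im)
E
```

```text
14.0333 [597.7 -38.9 257.5] [ 0.21  0.08 -0.73  0.82 -0.26 -1.02] width 31.677657804399058
shift (tool axes now) [28.5 28.1 38.5] turn [ 0.185 -0.051 -0.003]
[348.17446239 205.73400199] [348.18273076 237.14373724]
```

View pics/w2.png

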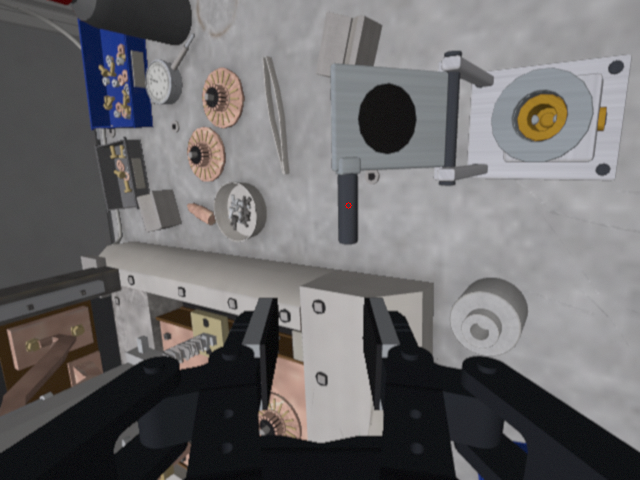

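The pin centre projects right onto the pin at (348,206), so the estimate holds. The wrist nears its j5 limit at a 45° tilt, so I'll use about 0.4 rad instead.

```bash
python3 go.py 620 -70.5 216 0.4
```

```text
14.0833 [598.1 -39.4 259.3] [ 0.21  0.08 -0.73  0.84 -0.26 -1.03] width 31.63036621292458
shift (tool axes now) [27.7  5.5 50.3] turn [-0.204 -0.052 -0.008]
```

Request:
drive_tool --moves '[[[0,0,0,-0.07,-0.018,0,160],[0,0,0,-0.07,-0.018,0,160],[0,0,0,-0.065,-0.016,0,160],[0,0,0,0,0,0,160]]]'

```text
clock: 14.42
position: [606.2, -45.1, 265.2]
ee_rot: [-0.665, 0.711, -0.17, 0.152]
contact_force: [2.0, 0.2, 1.2]
gripper_width: 32.0
```

```bash
python3 go.py 620 -70.5 216 0.4
```

```text
14.4167 [606.2 -45.1 265.2] [ 0.26  0.14 -0.45  0.28 -0.57 -0.53] width 32.0462720665423
shift (tool axes now) [23.9  8.  51.2] turn [-0.061 -0.021 -0.022]
```

Request:
drive_tool --moves '[[[0.006,0.002,0.012,-0.015,-0.005,-0.005,160],[0.006,0.002,0.013,-0.015,-0.005,-0.005,160],[0.006,0.002,0.013,-0.015,-0.005,-0.005,160],[0.006,0.002,0.013,-0.015,-0.005,-0.005,160],[0,0,0,0,0,0,160],[0,0,0,0,0,0,160]]]'

```text
clock: 14.92
position: [615.5, -72.9, 213.0]
ee_rot: [-0.679, 0.707, -0.145, 0.134]
contact_force: [1.0, 0.2, -0.5]
gripper_width: 32.0
```

```bash
python3 go.py 620 -70.5 216 0.4
```

```text
14.9167 [615.5 -72.9 213. ] [ 0.18  0.23 -0.41  0.18 -0.55 -0.36] width 31.998166579879708
shift (tool axes now) [-2.5 -5.2 -1.1] turn [ 0.003 -0.008  0.   ]
```

Well aligned. Now I advance along the tool axis to the pin.

Request:
drive_tool --moves '[[[-0.0025,-0.005,0,0,-0.008,0,160],[0,0,0.01,0,0,0,160],[0,0,0.015,0,0,0,160],[0,0,0.015,0,0,0,160],[0,0,0.013,0,0,0,160],[0,0,0.008,0,0,0,160],[0,0,0.005,0,0,0,160],[0,0,0,0,0,0,160]]]'

```text
clock: 15.58
position: [646.4, -70.9, 154.5]
ee_rot: [-0.68, 0.706, -0.142, 0.137]
contact_force: [-1.3, 0.7, 0.6]
gripper_width: 32.0
```

```bash
python3 go.py 647.3 -71.5 152 0.4;python3 - <<'E'
from h import *
d=get_image("side");cv2.imwrite("pics/pin.png",cv2.resize(d[190:340,320:470],(600,600),interpolation=cv2.INTER_CUBIC))
E
```

```text
15.5833 [646.4 -70.9 154.5] [ 0.17  0.34 -0.43  0.2  -0.42 -0.37] width 31.9996190604772
shift (tool axes now) [0.6 0.1 2.6] turn [0.003 0.001 0.001]
```

View pics/pin.png

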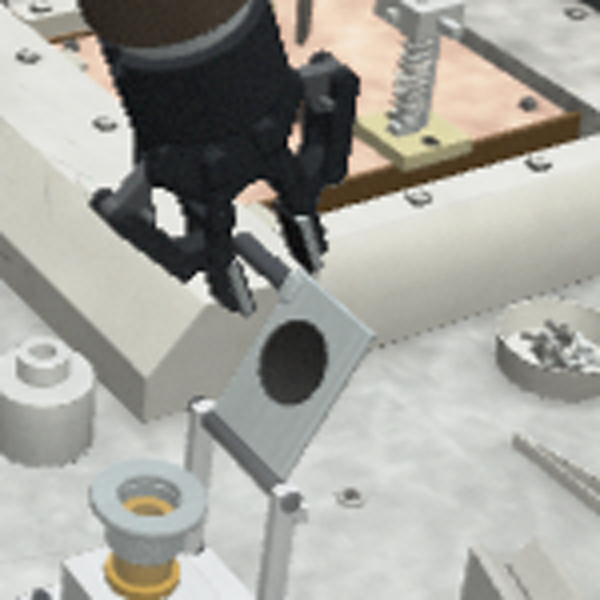

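The pin (crop ~(262,252)) lies between the two fingers. I'll close on it gently to read its width.

Request:
drive_tool --moves '[[[0,0,0.002,0,0,0,180],[0,0,0,0,0,0,195],[0,0,0,0,0,0,205],[0,0,0,0,0,0,205],[0,0,0,0,0,0,205]]]'

```text
clock: 16.05
position: [647.4, -71.1, 154.2]
ee_rot: [-0.679, 0.706, -0.143, 0.138]
contact_force: [-0.2, -0.8, 0.8]
gripper_width: 16.7
```

```bash
python3 - <<'E'
import numpy as np
c,s=np.cos(.4),np.sin(.4)
th=np.r_[np.arange(2.1,.39,-.1),np.arange(.35,-.01,-.05)]
P=np.c_[50-75*np.cos(th),97+75*np.sin(th)]
d=np.diff(P,axis=0)
for t,p,q in zip(th[1:],P[1:],d):
    x,z=p+11*np.array([s,-c])
    print(round(t,2),"dy,dz mm",round(-c*q[0]-s*q[1],1),round(s*q[0]-c*q[1],1),"TCP",np.round([553+x+52*.04,-119.5-.04*x+52,z],0))
E
```

```text
2.0 dy,dz mm 4.8 -5.8 TCP [641. -71. 155.]
1.9 dy,dz mm 5.3 -5.3 TCP [634. -71. 158.]
1.8 dy,dz mm 5.8 -4.7 TCP [626. -70. 160.]
1.7 dy,dz mm 6.3 -4.1 TCP [619. -70. 161.]
1.6 dy,dz mm 6.7 -3.5 TCP [612. -70. 162.]
1.5 dy,dz mm 7.0 -2.8 TCP [604. -69. 162.]
1.4 dy,dz mm 7.2 -2.1 TCP [597. -69. 161.]
1.3 dy,dz mm 7.4 -1.3 TCP [589. -69. 159.]
1.2 dy,dz mm 7.5 -0.6 TCP [582. -69. 157.]
1.1 dy,dz mm 7.5 0.2 TCP [575. -68. 154.]
1.0 dy,dz mm 7.4 0.9 TCP [569. -68. 150.]
0.9 dy,dz mm 7.3 1.6 TCP [563. -68. 146.]
0.8 dy,dz mm 7.1 2.4 TCP [557. -68. 141.]
0.7 dy,dz mm 6.8 3.1 TCP [552. -67. 135.]
0.6 dy,dz mm 6.5 3.7 TCP [547. -67. 129.]
0.5 dy,dz mm 6.1 4.4 TCP [544. -67. 123.]
0.4 dy,dz mm 5.6 4.9 TCP [540. -67. 116.]
0.35 dy,dz mm 2.6 2.7 TCP [539. -67. 113.]
0.3 dy,dz mm 2.5 2.8 TCP [538. -67. 109.]
0.25 dy,dz mm 2.3 2.9 TCP [537. -67. 105.]
0.2 dy,dz mm 2.2 3.0 TCP [536. -67. 102.]
0.15 dy,dz mm 2.0 3.1 TCP [535. -67.  98.]
0.1 dy,dz mm 1.9 3.2 TCP [535. -67.  94.]
0.05 dy,dz mm 1.7 3.3 TCP [534. -67.  91.]
0.0 dy,dz mm 1.5 3.4 TCP [534. -67.  87.]
```

Request:
drive_tool --moves '[[[0,0,0,0,0,0,211],[0,0.0048,-0.0058,0,0,0,211],[0,0.0053,-0.0053,0,0,0,211],[0,0.0058,-0.0047,0,0,0,211],[0,0.0063,-0.0041,0,0,0,211],[0,0.0067,-0.0035,0,0,0,211],[0,0,0,0,0,0,211],[0,0,0,0,0,0,211]]]'

```text
clock: 16.72
position: [610.4, -69.8, 163.7]
ee_rot: [-0.679, 0.707, -0.142, 0.137]
contact_force: [0.6, -0.7, 0.2]
gripper_width: 14.8
```

```bash
python3 go.py 612 -70 162 0.4; python3 -c "
from h import *
print(read_state()['contact_force'].round(1))"
```

```text
16.7167 [610.4 -69.8 163.7] [ 0.18  0.28 -0.51  0.22 -0.41 -0.41] width 14.762452683402094
shift (tool axes now) [ 0.1 -0.8  2.2] turn [0.003 0.001 0.   ]
[ 0.6 -0.7  0.2]
```

Tracking is good, with the flap near vertical. I'll continue over the top.

Request:
drive_tool --moves '[[[0,0.007,-0.0016,0,0,0,211],[0,0.0072,-0.001,0,0,0,211],[0,0.0074,-0.0013,0,0,0,211],[0,0.0075,-0.0006,0,0,0,211],[0,0.0075,0.0002,0,0,0,211],[0,0.0074,0.0009,0,0,0,211],[0,0,0,0,0,0,211],[0,0,0,0,0,0,211]]]'

```text
clock: 17.38
position: [568.6, -68.3, 149.4]
ee_rot: [-0.68, 0.707, -0.142, 0.137]
contact_force: [-0.9, -0.2, 0.6]
gripper_width: 14.7
```

```bash
python3 go.py 569 -68 150 0.4;python3 - <<'E'
from h import *
d=get_image("side");cv2.imwrite("pics/flap1.png",cv2.resize(d[190:340,300:450],(600,600),interpolation=cv2.INTER_CUBIC))
E
```

```text
17.3833 [568.6 -68.3 149.4] [ 0.2   0.23 -0.64  0.29 -0.32 -0.49] width 14.655260468019215
shift (tool axes now) [-0.4 -0.6 -0.4] turn [0.003 0.001 0.001]
```

View pics/flap1.png

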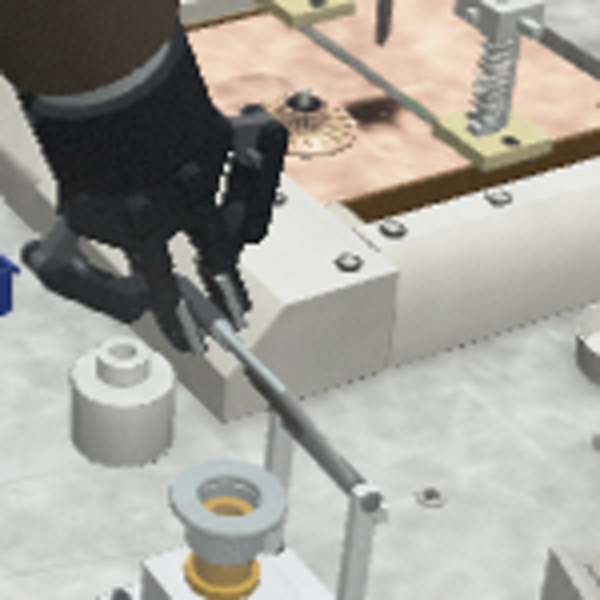

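The flap (crop: plate edge-on from (215,325) to (365,500)) follows at ≈1.0 rad, held in the cage. I'll firm the grip, then lower while easing the tilt a little to stay clear of the j5 limit.

Request:
drive_tool --moves '[[[0,0,0,0,0,0,225],[0,0,0,0,0,0,235],[0,0.0073,0.0016,-0.02,0,0,235],[0,0.0071,0.0022,-0.02,0,0,235],[0,0.0069,0.0028,-0.02,0,0,235],[0,0.0067,0.0033,-0.02,0,0,235],[0,0,0,0,0,0,235],[0,0,0,0,0,0,235]]]'

```text
clock: 18.1
position: [549.0, -66.9, 131.8]
ee_rot: [-0.685, 0.711, -0.115, 0.112]
contact_force: [2.0, -0.7, 1.4]
gripper_width: 10.3
```

```bash
python3 go.py 546.5 -67 129 0.32; python3 -c "
from h import *
print(read_state()['contact_force'].round(1))"
```

```text
18.1 [549.  -66.9 131.8] [ 0.21  0.25 -0.62  0.2  -0.39 -0.42] width 10.307768880361099
shift (tool axes now) [0.2 3.3 1.8] turn [-0.003  0.002  0.002]
[ 2.  -0.7  1.4]
```

```bash
python3 - <<'E'
import numpy as np
c,s=np.cos(.32),np.sin(.32)
th=np.arange(.65,-.02,-.05);d=np.diff(np.c_[50-75*np.cos(th),97+75*np.sin(th)],axis=0)
for t,q in zip(th[1:],d):print(round(t,2),round(-c*q[0]-s*q[1],1),round(s*q[0]-c*q[1],1))
E
```

```text
0.6 3.0 2.2
0.55 2.9 2.3
0.5 2.8 2.5
0.45 2.7 2.6
0.4 2.5 2.8
0.35 2.4 2.9
0.3 2.3 3.0
0.25 2.1 3.1
0.2 1.9 3.2
0.15 1.8 3.3
0.1 1.6 3.4
0.05 1.4 3.5
-0.0 1.3 3.5
```

Request:
drive_tool --moves '[[[0,0.003,0.0022,0,0,0,235],[0,0.0029,0.0023,0,0,0,235],[0,0.0028,0.0025,0,0,0,235],[0,0.0027,0.0026,0,0,0,235],[0,0.0025,0.0028,0,0,0,235],[0,0.0024,0.0029,0,0,0,235],[0,0.0023,0.003,0,0,0,235],[0,0,0,0,0,0,235]]]'

```text
clock: 18.77
position: [536.3, -66.7, 107.8]
ee_rot: [-0.684, 0.711, -0.115, 0.112]
contact_force: [3.5, -4.0, 2.4]
gripper_width: 10.1
```

```bash
python3 go.py 536.5 -67 108.7 0.32; python3 -c "
from h import *
print(read_state()['contact_force'].round(1))"
```

```text
18.7667 [536.3 -66.7 107.8] [ 0.21  0.26 -0.7   0.26 -0.3  -0.48] width 10.08883497824675
shift (tool axes now) [ 0.3 -0.4 -0.8] turn [-0.002  0.002  0.001]
[ 3.5 -4.   2.4]
```

Request:
drive_tool --moves '[[[0,0.0021,0.0031,0,0,0,235],[0,0.0019,0.0032,0,0,0,235],[0,0.0018,0.0033,0,0,0,235],[0,0.0016,0.0034,0,0,0,235],[0,0.0007,0.0018,0,0,0,235],[0,0,0,0,0,0,235],[0,0,0,0,0,0,235]]]'

```text
clock: 19.35
position: [532.6, -66.6, 90.7]
ee_rot: [-0.684, 0.712, -0.114, 0.111]
contact_force: [4.2, -4.7, 0.6]
gripper_width: 10.1
```

Request:
drive_tool --moves '[[[0,0.0006,0.0017,0,0,0,235],[0,0.0006,0.0017,0,0,0,235],[0,0,0,0,0,0,235],[0,0,0,0,0,0,235]]]'

```text
clock: 19.68
position: [532.7, -66.6, 87.9]
ee_rot: [-0.684, 0.712, -0.114, 0.111]
contact_force: [0.5, -3.2, 6.6]
gripper_width: 10.1
```

The pin is at z ≈ 98 mm with an upward force building, so the flap is seated. I'll nudge once more, then open gently.

Request:
drive_tool --moves '[[[0,0.0004,0.001,0,0,0,235],[0,0,0,0,0,0,235],[0,0,0,0,0,0,222],[0,0,0,0,0,0,216],[0,0,0,0,0,0,205],[0,0,0,0,0,0,185],[0,0,0,0,0,0,165],[0,0,0,0,0,0,165]]]'

```text
clock: 20.35
position: [531.1, -66.6, 85.2]
ee_rot: [-0.684, 0.712, -0.113, 0.109]
contact_force: [-0.1, 0.8, -0.6]
gripper_width: 30.2
```

Request:
drive_tool --moves '[[[0,0,-0.005,0,0,0,165],[0,0,-0.01,0,0,0,165],[0,0,-0.02,0,0,0,165],[0,0,-0.03,0,0,0,165],[0,0,-0.03,0,0,0,165],[0,0,-0.03,0,0,0,165],[0,0,-0.01,0,0,0,165],[0,0,0,0,0,0,165]]]'

```text
clock: 21.02
position: [490.6, -64.6, 218.1]
ee_rot: [-0.684, 0.711, -0.116, 0.114]
contact_force: [-0.4, 0.7, -1.0]
gripper_width: 30.1
```

```bash
python3 - <<'E'
from h import *
d=get_image("side");t=get_image("top")
c=np.zeros((600,800,3),np.uint8);c[:,:500]=cv2.resize(d[240:390,300:425],(500,600),interpolation=cv2.INTER_CUBIC)
c[:300,500:]=cv2.resize(t[220:320,230:330],(300,300));c[300:,500:]=cv2.resize(t[220:320,350:450],(300,300))
cv2.imwrite("pics/end.png",c);s=read_state();print(s["clock"],s["position"].round(1),s["contact_force"].round(1))
E
```

```text
21.1167 [489.3 -65.  214.4] [0.8 0.3 0. ]
```

View pics/end.png

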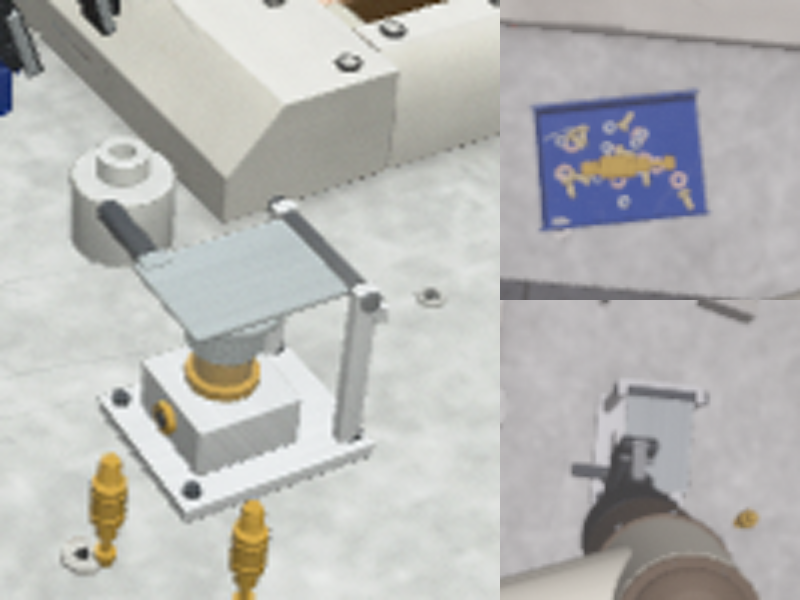

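The side view shows the flap lying flat over the collar, and the nipple resting in the level tray. A numeric check of the pin end follows before handing in.

```bash
python3 - <<'E'
from h import *
p=camera_params("side")
for th in(0,.05,.1):
    x=50-75*np.cos(th);print(th,proj(p,[553+x+71*.04,-119.5-.04*x+71,97+75*np.sin(th)]).round(1))
print("seen pin end",(300+108/4,240+212/4))
job_done()
E
```

```text
0 [327.8 291.6]
0.05 [327.9 290. ]
0.1 [328.1 288.4]
seen pin end (327.0, 293.0)
the job is handed in; nothing more can be done
```

The job is done and handed in at about 21 s of the 58 s allowed; the interface reports no verdict.

- **Coupling:** I pushed the collar down with the fingers either side of the nipple, with about 10 N at the bottom. I gripped the freed nipple and pulled it out. The picture taken after the lift showed the collar up and the mouth empty.
- **Tray:** I laid the nipple in the front tray from a low, 45° tilted pose.
- **Flap:** I swung the flap over by its pin and kept hold of it until it was seated, so it did not fall. Then I released it and backed off.

**Last checks:**
- **Nipple and tray:** In the last picture the nipple lies in the tray and the tray stands flat.
- **Flap angle:** The pin end was seen at (327,293), against a predicted (327.8,291.6) for fully closed and (327.9,290.0) at 0.05 rad. That is 1.4 px off and on the closed side, so it agrees with closed.
- **Robot clear:** The contact force was about zero and the gripper was clear of the flap.
- **Collar:** The flap hid most of the collar at the end, so I did not measure the sleeve's final height directly.
- **Bystanders:** The turned stop looked unmoved. The final picture did not show the V block or the spanner, though the arm never came near either.
- **Gripper reading:** It read about 2 mm under the known widths of both the nipple and the pin, which did no harm.

I viewed 11 pictures, one over the budget of 10.

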